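Send a dish blank into the pad printer

TASK

With the fingers only pushing, never grasping, push the jig carriage on the loading slide fully home against the stop at its far end, without touching the dish that lies in it. Then lightly press the long bar-shaped start button on the control console all the way down, and let it come back up. Leave the other three buttons, the dish and everything lying about on the bench alone.

Things in the scene. Friction and masses are not known exactly. Their poses are not given: they have to be found in the camera images.
- slide_bed: the loading slide, a low dark steel bed 270 mm long (its x), 120 mm wide (y), fixed to the bench; origin at the centre of its underside, +x points along the slide from its open near end to the end stop. Two steel rails on it reach 24 mm above the table, the end stop at the far end 34 mm; two black rubber buffers stand 20 mm out from the stop and the carriage meets them when home.
- carriage (a joint): travel (m) of the aluminium jig carriage along the bed's +x: 0 at the start (near end), 0.1015 fully home against the buffers of the end stop. It slides with a friction of 2 to 3 N and stays where it is left. It moves only along the slide.
- push_plate (a point): middle of the near, outer face of the carriage's upright push plate, 64 mm above the table; it moves with the carriage and its axes are the bed's (push towards +x). The plate is 80 mm wide and 8 mm thick, its top edge 80 mm above the table; the carriage behind it is a plate 114 mm long and 104 mm wide, its top 36 mm above the table.
- nest (a point): centre of the nest on the carriage's top, 36 mm above the table, 61 mm beyond the push plate's face, ringed by four steel blocks 6 mm high
- dish: white ceramic dish, 76 mm across and 12 mm high, lying loose in the nest and carried along by it; origin at the centre of its underside. Not to be touched or lifted.
- console: the control console, a white box 180 mm by 180 mm, 50 mm high, fixed to the bench at left or right of the slide; origin at the centre of its underside. Four buttons, all of the same black plastic on grey bezels, stand on its top in a square of 80 mm pitch; which stands where varies.
- bar_key_base: fixed bezel of the start button, 72 mm by 38 mm; origin at the centre of its underside, 50 mm above the table; x along the bar
- bar_key_top (a point): middle of the top face of the start button, a long bar 62 mm by 28 mm; 72 mm above the table when up; x along the bar. It is pressed straight down.
- bar_key (a joint): depth (m) to which the start button is pressed: 0 up, 0.006 fully down; a spring brings it back up. It begins to move at 1.5 N and is fully down at 5 N.
- square_key_top (a point): middle of the top of another button, square, 32 mm by 32 mm, top face 72 mm above the table; to be left alone
- round_key_top (a point): middle of the top of another button, flat and round, 32 mm across, top face 72 mm above the table; to be left alone
- dome_key_top (a point): middle of the top of another button, round mushroom with a domed head 44 mm across, top 82 mm above the table; to be left alone
- square_key (a joint): depth (m) to which the square button is pressed: 0 up, 0.006 fully down
- round_key (a joint): depth (m) to which the round button is pressed: 0 up, 0.006 fully down
- dome_key (a joint): depth (m) to which the dome button is pressed: 0 up, 0.006 fully down
- ink_pot: small white lidded pot, 46 mm across, 55 mm high, loose between slide and console; origin under its centre
- tape_roll: cardboard-coloured roll of tape lying flat, 62 mm across, 19 mm high, loose; origin under its centre
- swatch: blue ceramic disc, 44 mm across, 10 mm high, loose; origin under its centre
- driver: screwdriver about 180 mm long lying flat beyond the work, loose, less than 30 mm high
- mug: white mug, 80 mm across, 90 mm high, loose, at the left; origin under its centre
- plate: blue plate 150 mm across, 20 mm high, loose, at the right; origin under its centre
- thinner: bottle 62 mm across, 150 mm high, loose, beyond the work; origin under its centre

How it is judged:
On the way, in this order (a step that is already met when the one before it is completed fails the run):
1. the carriage is fully home, with no button pressed (value of joint carriage above 0.097 m and value of joint each of bar_key, square_key, round_key, dome_key below 0.0015 m), for 0.1 s.
2. the bar-shaped start button is pressed down (value of joint carriage above 0.097 m and value of joint bar_key above 0.0045 m), for 0.03 s.
3. the start button has come back up (value of joint carriage above 0.097 m and value of joint bar_key below 0.0015 m), for 0.1 s.
At the end, for the whole second after the job is handed in: The carriage is within 4.5 mm of the end stop (travel over 0.097 m), all four buttons are up (under 1.5 mm), and the dish lies flat and still in its nest, within 8 mm of its centre (all of step 3 and value of joint each of square_key, round_key, dome_key below 0.0015 m and horizontal distance between dish and nest below 0.008 m and z of dish in the frame of nest below 0.004 m and angle between dish's own z axis and vertical below 0.1 rad and linear speed of dish below 0.02 m/s); the robot touches nothing.
It fails at once if the start button is pressed before the carriage is home (value of joint bar_key above 0.003 m and value of joint carriage below 0.095 m).
It fails at once if another button is pressed (over 2.5 mm) (value of joint any of square_key, round_key, dome_key above 0.0025 m).
It fails at once if the start button is pressed harder than 30 N (contact force between any of the fingers, the arm and bar_key_base above 30 N).
It fails at once if the dish is touched by the robot, lifted or thrown out of its nest (contact force between any of the fingers, the arm and dish above 0.5 N or z of dish in the frame of nest above 0.008 m or horizontal distance between dish and nest above 0.012 m).
It fails at once if something lying on the bench is moved by more than 10 mm or lifted (distance of any of ink_pot, tape_roll, swatch, driver, mug, plate, thinner from where it was at the start of the episode above 0.01 m).
It also fails if it takes over 40 s, if anything falls off the work surface, if the arm or the gripper's body presses on something with over 40 N, if the wrist force passes 120 N, or if a joint passes its speed limit or range.

ROBOT

A 6-joint arm with a two-finger parallel gripper is mounted at the origin on the work surface. World frame = base frame: x ahead of the robot, y to its left, z up, the work surface at z = 0. Lengths are in m, angles in rad, forces in N, time in s.
With the tool pointing down it reaches from about 0.25 to 0.725 m from the base axis. Payload 4 kg.
Tool frame: the origin (TCP) lies midway between the tips of the shut fingers; the grasp point (between the pads) lies 19 mm behind it (bot.grip_depth is the distance from the TCP to the grasp point, in m); z points along the fingers, y is the line along which they close (so a half turn about z gives the same grasp; the last joint's range is limited). The gripper opens to 85 mm and grips with 20 to 120 N. Pads are 22 mm wide; open, the fingers measure 114 mm over their backs; the gripper's body (76 mm by 85 mm) begins 54 mm behind the grasp point. The pads swing forward as they close: fully open they stand 13 mm farther back than shut.
Start: joints at [-1.218, 0.241, 0.005, 1.335, 0, 1.571], TCP at [0.173, -0.469, 0.231] pointing down, gripper open.
Joint ranges: [-2.72, 2.72], [-1.05, 1.87], [-1.09, 1.28], [-1.99, 2.15], [-1.42, 1.44], [-3.14, 3.14]. Speed limits (rad/s): [2.79, 2.79, 3.14, 3.14, 3.14, 3.14].

INTERFACE

Orientations are given as a unit quaternion [x, y, z, w].
In Python, from workcell import bot gives the robot as it stands.
- The arm moves only by the shell command python3 -m creep 'ROWS'. ROWS is JSON, one flat list of numbers, 5 for each row, row after row: the shift along the world's x, y, z in m, then the turn about the world's z in rad, then the finger opening in m, from 0 to 0.0854. In form: [x, y, z, twist, claw, x, y, z, twist, claw, ...]. A call has 1 to 10 rows; each row is the pose to reach, as a shift and turn from the pose commanded when the call began; what a row does not reach only later rows make up. A row lasts 1/12 s, in which the tool goes at most 41.7 mm and 7.16 degrees, less where a joint would pass 70% of its speed; a pose out of reach is approached as far as the arm can. A call with a gripper value outside its range is refused whole. The fingers move at their own pace and stop on an object; the grip force is fixed at half the most. Time passes only in rows, so rows that repeat a pose let the fingers close. It gives the time, the measured TCP pose, the force, the opening and the grip force at its end, in the units of the state.
- bot.get_obs(): the state, without advancing time (a new reading comes with each control period).
- bot.camera(name): name is "scene" or "top" or "wrist"; returns a dict with "pixels" (420x560x3 uint8, red, green, blue), "camera_matrix" (3x3 intrinsics, pixels), "extrinsics" (4x4, takes a point from world to camera coordinates); the wrist camera has in their place "T_tool_cam" (4x4, takes a point from camera to tool coordinates, whose origin is the TCP and whose axes are the flange's). Camera axes: x right, y down, z forward; pixel columns grow to the right and rows downward; lengths in m; the calibration is good to about 2 mm. A picture is of the moment at which its call begins: read the wrist's pose just before it. There is no depth.
- bot.job_done(): hands the job in; it is judged then, once.
Trained networks look in the newest picture that a camera, given by its name, has taken for a name from the list of things; names that differ only in an ending like _2 or _b are one class to them, and where a whole thing is asked for, a point or a joint stands for the part that bears it (a point fixed in the world has none). Each returns a list of dicts, best first, with "score" (0 to 1); they miss things now and then, are a little off and sometimes report something else, mostly with a low value. They report only what shows in the picture. A call takes as long as a camera call.
- bot.look_for(camera, thing): "centre" ([column, row] as shares, 0 to 1, of the picture: columns of its width, rows of its height, amid what is visible of it).
- bot.place_of(camera, thing): "centre" ([column, row] as shares, 0 to 1, of the picture: columns of its width, rows of its height: a listed point, or the origin of a listed thing).
The state is a dict: "clock": time; "joint_pos": joint angles; "joint_vel": joint speeds; "tau": joint torques, N m; "eef_pos": TCP position; "tool_rot": TCP orientation; "ft_force": force on the tool from outside, world axes, zero at the start; "ft_torque": the same for the moment, N m; "grip_width": finger opening in m; "grasp_force": force on a finger pad.
Only numpy, scipy, OpenCV 4.12 (cv2) and the standard library are available. Lean on these libraries where they do the work, as an engineer would, in place of code of your own. Each camera call takes 0.05 s, during which the arm holds its last target. There are 200 camera calls.

## Working session

There is one attempt and no reset: what is moved stays moved. The work goes in short steps, Python scripts to look and compute and a shell command to move; the robot and the scene stay as the last step left them, time stands still between calls to the robot, and variables do not carry over. Pictures are saved under pics/ and viewed, at most 10 in all, crops included, and the job is handed in when it is done.

```bash
mkdir -p pics
cat > h.py <<'E'
import numpy as np, cv2
from workcell import bot
def ray(cam,uv,z):
    K=np.array(cam["camera_matrix"]);T=np.array(cam["extrinsics"])
    R,t=T[:3,:3],T[:3,3]
    p=np.array([uv[0]*560,uv[1]*420,1.0])
    d=R.T@np.linalg.solve(K,p);o=-R.T@t
    return o+d*(z-o[2])/d[2]
Z=dict(push_plate=.064,nest=.036,dish=.036,slide_bed=0,console=0,bar_key_base=.05,bar_key_top=.072,square_key_top=.072,round_key_top=.072,dome_key_top=.082,ink_pot=0,tape_roll=0,swatch=0,mug=0,plate=0,thinner=0,driver=0.01)
E
python3 - <<'E'
from h import *
for c in ("scene","top"):
    cam=bot.camera(c); cv2.imwrite(f"pics/{c}0.png",cam["pixels"][:,:,::-1])
    for n,z in Z.items():
        r=bot.place_of(c,n)[:2]
        print(c,n,[(round(a["score"],2),(np.array(a["centre"])*[560,420]).round().tolist(),ray(cam,a["centre"],z)[:2].round(3).tolist()) for a in r])
o=bot.get_obs();print(o["clock"],o["eef_pos"],o["tool_rot"])
E
```

```text
scene push_plate [(0.57, [308.0, 146.0], [0.425, 0.168]), (0.54, [404.0, 148.0], [0.55, 0.43])]
scene nest [(0.7, [321.0, 164.0], [0.482, 0.186]), (0.34, [329.0, 182.0], [0.554, 0.176])]
scene dish [(0.74, [321.0, 160.0], [0.471, 0.193])]
scene slide_bed [(0.87, [332.0, 184.0], [0.541, 0.198])]
scene console [(0.84, [206.0, 240.0], [0.571, -0.213])]
scene bar_key_base [(0.9, [182.0, 227.0], [0.536, -0.262])]
scene bar_key_top [(0.78, [182.0, 223.0], [0.538, -0.257]), (0.49, [275.0, 215.0], [0.614, -0.022])]
scene square_key_top [(0.56, [196.0, 242.0], [0.607, -0.24])]
scene round_key_top [(0.47, [223.0, 228.0], [0.596, -0.162])]
scene dome_key_top [(0.72, [206.0, 205.0], [0.516, -0.182])]
scene ink_pot [(0.56, [273.0, 216.0], [0.576, -0.012]), (0.18, [324.0, 163.0], [0.457, 0.211])]
scene tape_roll [(0.71, [261.0, 189.0], [0.473, -0.009]), (0.5, [333.0, 182.0], [0.536, 0.202])]
scene swatch [(0.77, [288.0, 238.0], [0.657, -0.001]), (0.72, [204.0, 205.0], [0.457, -0.182])]
scene mug [(0.85, [405.0, 148.0], [0.509, 0.482])]
scene plate [(0.83, [103.0, 286.0], [0.593, -0.501])]
scene th
[... 635 characters left out ...]
200.0], [0.611, -0.226])]
top round_key_top [(0.55, [328.0, 202.0], [0.604, -0.159])]
top dome_key_top [(0.56, [334.0, 235.0], [0.503, -0.175])]
top ink_pot [(0.45, [275.0, 217.0], [0.572, -0.001])]
top tape_roll [(0.53, [274.0, 247.0], [0.477, 0.003])]
top swatch [(0.67, [275.0, 187.0], [0.667, -0.001])]
top mug [(0.76, [118.0, 235.0], [0.516, 0.488]), (0.64, [361.0, 228.0], [0.535, -0.271])]
top plate [(0.86, [429.0, 208.0], [0.597, -0.486])]
top thinner [(0.82, [225.0, 153.0], [0.78, 0.159]), (0.5, [352.0, 199.0], [0.63, -0.244])]
top driver [(0.77, [285.0, 152.0], [0.779, -0.033])]
1.8 [ 0.17276743 -0.46919326  0.23131381] [ 9.84481315e-01  1.75489430e-01  2.54987546e-06 -5.44474088e-06]
```

View pics/top0.png

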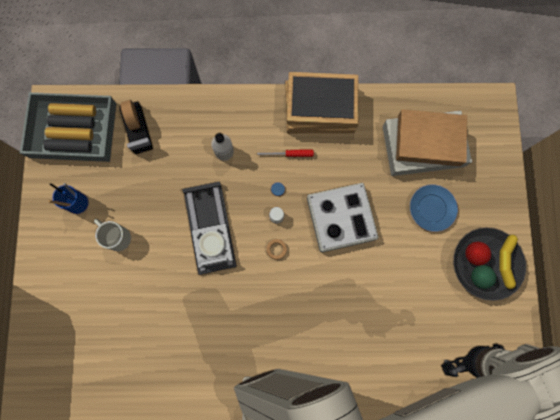

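View pics/scene0.png

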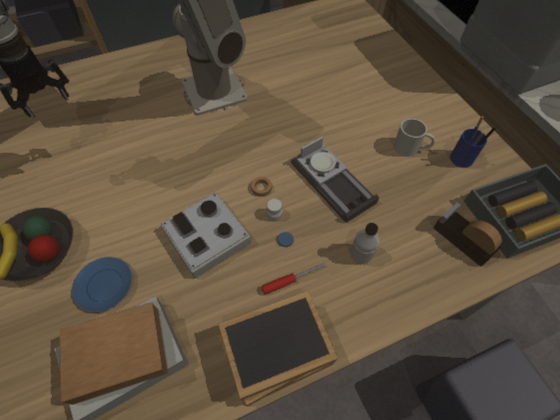

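The top view shows the slide at about (209,228), its push plate near (215,262), and it is tilted slightly. The console is at (342,217), with the bar key at (360,226), dome at (334,231), round at (327,206) and square at (352,200). The scene view agrees. I'll close the fingers and look at the console from above on the way to the slide.

```bash
python3 -m creep '[0.25,0.22,0.05,0,0,0.25,0.22,0.05,0,0,0.25,0.22,0.05,0,0,0.25,0.22,0.05,0,0,0.25,0.22,0.05,0,0,0.25,0.22,0.05,0,0,0.25,0.22,0.05,0,0,0.25,0.22,0.05,0,0,0.25,0.22,0.05,0,0,0.25,0.22,0.05,0,0]'
cat >> h.py <<'E'
from scipy.spatial.transform import Rotation as Ro
def wcam():
    o=bot.get_obs();c=bot.camera("wrist")
    T=np.eye(4);T[:3,:3]=Ro.from_quat(o["tool_rot"]).as_matrix();T[:3,3]=o["eef_pos"]
    c["extrinsics"]=np.linalg.inv(T@np.array(c["T_tool_cam"]));return c
def rep(cam,c,names):
    for n in names:
        print(n,[(round(a["score"],2),(np.array(a["centre"])*[560,420]).round().tolist(),ray(cam,a["centre"],Z[n])[:2].round(4).tolist()) for a in bot.place_of(c,n)[:2]])
E
python3 - <<'E'
from h import *
c=wcam();cv2.imwrite("pics/w1.png",c["pixels"][:,:,::-1])
print(c["T_tool_cam"])
rep(c,"wrist",["bar_key_top","bar_key_base","square_key_top","round_key_top","dome_key_top","console"])
E
```

```text
clock: 2.63
eef_pos: [0.4245, -0.2475, 0.2815]
tool_rot: [0.984, 0.178, 0.0, 0.0]
ft_force: [-1.0, -0.3, 0.4]
grip_width: -0.0
grasp_force: 0.0
[[ 1.50693349e-03 -9.53051040e-01 -3.02805951e-01  7.87617389e-02]
 [ 9.99998452e-01  1.16097602e-03  1.32250291e-03  1.90998336e-03]
 [-9.08862328e-04 -3.02807475e-01  9.53051314e-01 -1.41392626e-01]
 [ 0.00000000e+00  0.00000000e+00  0.00000000e+00  1.00000000e+00]]
bar_key_top [(0.57, [332.0, 62.0], [0.5348, -0.2555])]
bar_key_base [(0.68, [328.0, 61.0], [0.5366, -0.2536])]
square_key_top []
round_key_top []
dome_key_top [(0.91, [245.0, 50.0], [0.5164, -0.1811])]
console [(0.56, [292.0, 18.0], [0.5677, -0.207])]
```

View pics/w1.png

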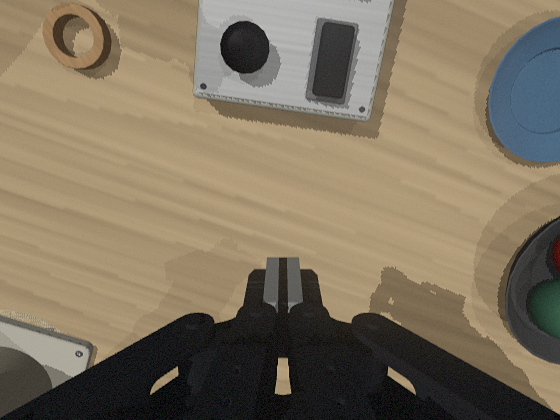

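The wrist view shows the bar key centred at about (334,60), with the dome at (245,47). That puts the bar top at (0.535, -0.2555), which matches the other cameras. Next, the slide.

```bash
python3 -m creep '[-0.115,0.395,-0.03,-0.19,0,-0.115,0.395,-0.03,-0.19,0,-0.115,0.395,-0.03,-0.19,0,-0.115,0.395,-0.03,-0.19,0,-0.115,0.395,-0.03,-0.19,0,-0.115,0.395,-0.03,-0.19,0,-0.115,0.395,-0.03,-0.19,0,-0.115,0.395,-0.03,-0.19,0,-0.115,0.395,-0.03,-0.19,0,-0.115,0.395,-0.03,-0.19,0]'
python3 -m creep '[0,0,0,0,0,0,0,0,0,0,0,0,0,0,0]'
python3 - <<'E'
from h import *
c=wcam();cv2.imwrite("pics/w2.png",c["pixels"][:,:,::-1])
rep(c,"wrist",["push_plate","nest","dish","slide_bed"])
np.save("E2.npy",c["extrinsics"]);np.save("K.npy",c["camera_matrix"])
E
```

```text
clock: 3.82
eef_pos: [0.3228, 0.0747, 0.2526]
tool_rot: [0.995, 0.1, -0.002, -0.015]
ft_force: [-0.4, -0.8, 0.4]
grip_width: -0.0003
grasp_force: 0.0
clock: 4.07
eef_pos: [0.3244, 0.0727, 0.2529]
tool_rot: [0.995, 0.097, -0.001, -0.015]
ft_force: [0.3, 0.8, -0.3]
grip_width: 0.0001
grasp_force: 0.0
push_plate [(0.96, [189.0, 34.0], [0.4274, 0.1756])]
nest []
dish []
slide_bed []
```

View pics/w2.png

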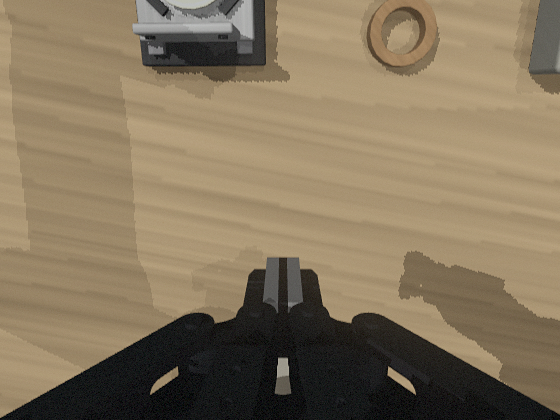

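The wrist view shows the push plate from (135,30) to (240,27), with its face centre near (189,34). I'll work out the bed's yaw.

Run:
```python
from h import *
c=dict(camera_matrix=np.load("K.npy"),extrinsics=np.load("E2.npy"))
for a,b,z in [((135,34),(240,31),.072),((134,24),(240,20),.08),((142,65),(266,63),.005)]:
    A,B=[ray(c,(p[0]/560,p[1]/420),z) for p in(a,b)]
    d=A-B;print(A.round(4),B.round(4),np.linalg.norm(d).round(4),"yaw",np.arctan2(-d[0],d[1]).round(3))
# bed edges from the top view
t=bot.camera("top")
P=[ray(t,(u/560,v/420),.02)[:2] for u,v in((185,188),(220,183),(235,265),(198,272))]
for i,j in((3,0),(2,1)):
    d=P[j]-P[i];print("top yaw",np.arctan2(d[1],d[0]).round(3))
print(bot.get_obs()["joint_pos"].round(3))
r=[ray(t,a["centre"],.064) for a in bot.place_of("top","push_plate")[:1]];print(r)
```

```text
[0.4188 0.2163 0.072 ] [0.4372 0.1331 0.072 ] 0.0852 yaw 0.218
[0.4254 0.2142 0.08  ] [0.444  0.1331 0.08  ] 0.0833 yaw 0.225
[0.395  0.2351 0.005 ] [0.4207 0.1137 0.005 ] 0.1241 yaw 0.209
top yaw 0.179
top yaw 0.192
[ 0.196 -0.106 -0.316  1.362  0.03   3.141]
[array([0.43752102, 0.18538746, 0.064     ])]
```

J6 is at its limit, since yaw has to stay above J1. Turning the tool about 90° fixes that, and one finger's back then pushes flat on the plate. It also lines the fingers up with the bar key.

```bash
python3 -m creep '[0.02,0.01,-0.03,0.12,0,0.04,0.015,-0.06,0.24,0,0.045,0.015,-0.1,0.36,0,0.05,0.015,-0.1,0.48,0,0.05,0.015,-0.1,0.6,0,0.05,0.015,-0.1,0.72,0,0.05,0.015,-0.1,0.84,0,0.05,0.015,-0.1,0.96,0,0.05,0.015,-0.1,1.08,0,0.05,0.015,-0.1,1.2,0]'
python3 -m creep '[0,0,0,0.12,0,0,0,0,0.24,0,0,0,0,0.36,0,0,0,0,0.38,0,0,0,0,0.38,0]'
```

```text
clock: 5.25
eef_pos: [0.3738, 0.0889, 0.1527]
tool_rot: [0.764, 0.646, -0.01, -0.011]
ft_force: [0.1, 0.2, -0.8]
grip_width: 0.0002
grasp_force: 0.0
clock: 5.67
eef_pos: [0.3738, 0.0889, 0.1527]
tool_rot: [0.631, 0.776, -0.012, -0.009]
ft_force: [0.7, 0.1, -0.9]
grip_width: -0.0001
grasp_force: 0.0
```

```bash
python3 -m creep '[-0.007,0.04,0,0,0,-0.007,0.075,0,0,0,-0.007,0.075,-0.035,0,0,-0.007,0.075,-0.07,0,0,-0.007,0.075,-0.093,0,0,-0.007,0.075,-0.093,0,0,-0.007,0.075,-0.093,0,0]'
python3 - <<'E'
from h import *
t=bot.camera("top");s=bot.camera("scene")
a=cv2.resize(t["pixels"][160:300,140:300],None,fx=3.5,fy=3.5)[:, :, ::-1];b=cv2.resize(s["pixels"][100:260,220:420],None,fx=3,fy=3)[:,:,::-1]
h=max(a.shape[0],b.shape[0]);cv2.imwrite("pics/pre.png",b)
E
```

```text
clock: 6.25
eef_pos: [0.3656, 0.1634, 0.0591]
tool_rot: [0.631, 0.776, -0.013, -0.01]
ft_force: [0.4, -0.2, 0.3]
grip_width: 0.0002
grasp_force: 0.0
```

View pics/pre.png

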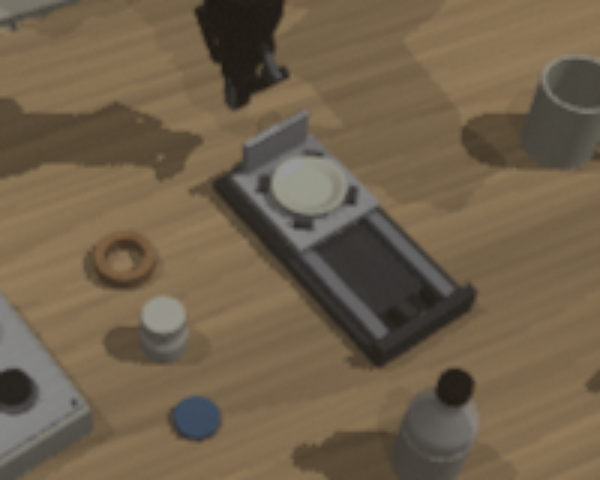

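The fingers are in place behind the plate, at about (250,90) in the crop with the plate at (275,140). I'll advance along the bed.

```bash
python3 -m creep '[0.01,0.002,0,0,0,0.02,0.004,0,0,0,0.028,0.0058,0,0,0,0.034,0.007,0,0,0,0.038,0.008,0,0,0,0.042,0.0087,0,0,0,0.046,0.0095,0,0,0,0.05,0.0103,0,0,0,0.054,0.0111,0,0,0,0.058,0.012,0,0,0]'
```

```text
clock: 7.18
eef_pos: [0.4241, 0.1756, 0.0595]
tool_rot: [0.63, 0.776, -0.013, -0.01]
ft_force: [-3.2, -0.4, 2.2]
grip_width: -0.0002
grasp_force: 1.5
```

In contact at about 3 N. I'll keep pushing.

```bash
python3 -m creep '[0.006,0.0012,0,0,0,0.013,0.0027,0,0,0,0.02,0.0041,0,0,0,0.027,0.0056,0,0,0,0.034,0.007,0,0,0,0.041,0.0085,0,0,0,0.048,0.01,0,0,0,0.055,0.0114,0,0,0,0.062,0.0129,0,0,0,0.068,0.0141,0,0,0]'
python3 - <<'E'
from h import *
for n in("top","scene"):
    c=bot.camera(n);rep(c,n,["push_plate","nest","dish"])
cv2.imwrite("pics/mid.png",cv2.resize(c["pixels"][100:260,220:420],None,fx=3,fy=3)[:,:,::-1])
E
```

```text
clock: 8.02
eef_pos: [0.4935, 0.1899, 0.0596]
tool_rot: [0.63, 0.776, -0.012, -0.009]
ft_force: [-2.8, -2.6, -0.1]
grip_width: 0.0002
grasp_force: 1.5
push_plate [(0.56, [205.0, 232.0], [0.5156, 0.2071])]
nest [(0.52, [209.0, 217.0], [0.5671, 0.2011]), (0.47, [118.0, 235.0], [0.5127, 0.4741])]
dish [(0.62, [208.0, 220.0], [0.5561, 0.2045])]
push_plate [(0.65, [326.0, 164.0], [0.5068, 0.1867])]
nest [(0.58, [339.0, 182.0], [0.5652, 0.2021])]
dish [(0.72, [339.0, 181.0], [0.5628, 0.2065]), (0.45, [207.0, 236.0], [0.5823, -0.2085])]
```

View pics/mid.png

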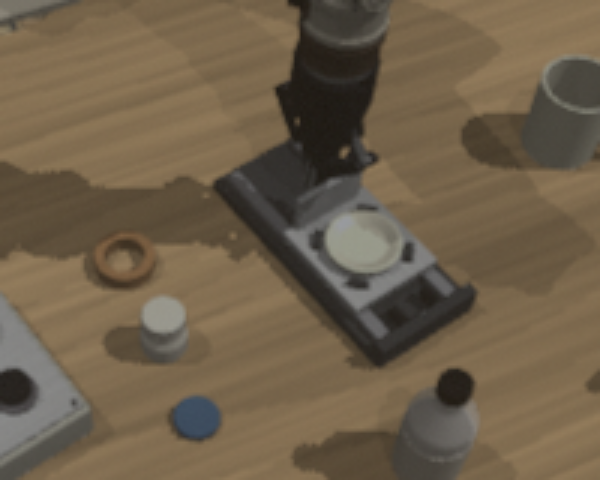

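The carriage has moved most of the way, the dish is centred in the nest, and there is a short gap left to the buffers. I'll finish slowly and watch the force.

```bash
python3 -m creep '[0.003,0.0006,0,0,0,0.005,0.001,0,0,0,0.007,0.0014,0,0,0,0.009,0.0018,0,0,0,0.011,0.0022,0,0,0,0.012,0.0025,0,0,0]'
python3 -m creep '[0.0015,0.0003,0,0,0,0.003,0.0006,0,0,0,0.0045,0.0009,0,0,0,0.006,0.0012,0,0,0]'
```

```text
clock: 8.92
eef_pos: [0.5049, 0.1926, 0.0598]
tool_rot: [0.63, 0.776, -0.012, -0.009]
ft_force: [-3.8, -0.4, 2.0]
grip_width: 0.0001
grasp_force: 1.3
clock: 9.25
eef_pos: [0.5105, 0.1937, 0.0597]
tool_rot: [0.63, 0.776, -0.012, -0.01]
ft_force: [-6.7, 0.6, 4.2]
grip_width: -0.0002
grasp_force: 4.0
```

```bash
python3 -m creep '[0.001,0.0002,0,0,0,0.002,0.0004,0,0,0]'
python3 -m creep '[0.001,0.0002,0,0,0,0.002,0.0004,0,0,0]'
```

```text
clock: 9.42
eef_pos: [0.5105, 0.1937, 0.0596]
tool_rot: [0.63, 0.776, -0.014, -0.011]
ft_force: [-10.1, -0.7, 7.6]
grip_width: -0.0001
grasp_force: 5.3
clock: 9.58
eef_pos: [0.5106, 0.1937, 0.0597]
tool_rot: [0.63, 0.776, -0.015, -0.012]
ft_force: [-14.7, -2.4, 12.9]
grip_width: -0.0002
grasp_force: 7.7
```

The position has stalled while the force climbs, so it is home against the buffers. I'll back off, lift and check.

```bash
python3 -m creep '[0,0,0,0,0,-0.01,-0.002,0,0,0,-0.04,-0.008,0,0,0,-0.05,-0.01,0.03,0,0,-0.05,-0.01,0.07,0,0,-0.05,-0.01,0.11,0,0,-0.05,-0.05,0.12,0,0,-0.05,-0.09,0.12,0,0,-0.05,-0.13,0.12,0,0,-0.05,-0.17,0.12,0,0]'
python3 - <<'E'
from h import *
for n in("top","scene"):
    c=bot.camera(n);rep(c,n,["push_plate","nest","dish"])
cv2.imwrite("pics/home.png",cv2.resize(c["pixels"][130:230,290:400],None,fx=5,fy=5)[:,:,::-1])
E
```

```text
clock: 10.42
eef_pos: [0.4658, 0.0229, 0.1806]
tool_rot: [0.63, 0.777, -0.011, -0.008]
ft_force: [1.1, 0.2, 0.5]
grip_width: -0.0003
grasp_force: 0.0
push_plate [(0.83, [201.0, 227.0], [0.5323, 0.2189]), (0.72, [207.0, 211.0], [0.5796, 0.2047])]
nest [(0.76, [208.0, 213.0], [0.5806, 0.2038]), (0.58, [205.0, 227.0], [0.5362, 0.2138])]
dish [(0.96, [205.0, 216.0], [0.5699, 0.2137]), (0.37, [352.0, 199.0], [0.6217, -0.239])]
push_plate [(0.97, [331.0, 168.0], [0.5285, 0.1936]), (0.64, [331.0, 185.0], [0.5814, 0.1642])]
nest [(0.85, [342.0, 185.0], [0.5793, 0.2073])]
dish [(0.79, [344.0, 186.0], [0.5849, 0.2102]), (0.57, [288.0, 241.0], [0.6831, -0.0133])]
```

View pics/home.png

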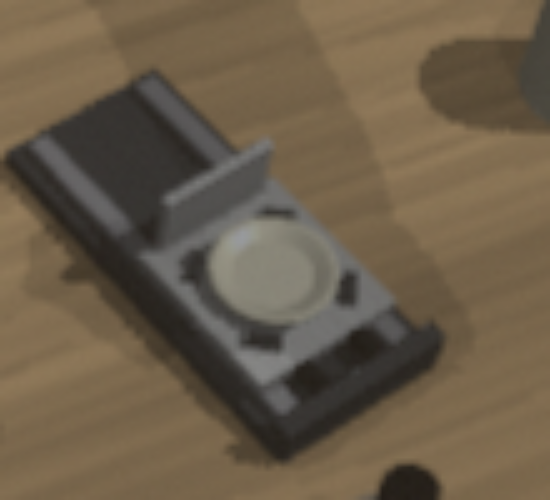

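The carriage is sitting against the black buffers, with the dish in its nest. Now to hover over the bar key.

```bash
python3 -m creep '[0.01,-0.04,0,0,0,0.02,-0.08,0,0,0,0.03,-0.12,0,0,0,0.04,-0.16,0,0,0,0.05,-0.2,0,0,0,0.06,-0.24,0,0,0,0.071,-0.279,0,0,0,0.071,-0.279,0,0,0,0.071,-0.279,-0.04,0,0,0.071,-0.279,-0.08,0,0]'
python3 -m creep '[0,0,0,0,0,0,0,0,0,0]'
python3 - <<'E'
from h import *
n="scene";c=bot.camera(n);rep(c,n,["bar_key_top"])
cv2.imwrite("pics/hov.png",cv2.resize(c["pixels"][160:280,140:290],None,fx=4,fy=4)[:,:,::-1])
E
```

```text
clock: 11.65
eef_pos: [0.5392, -0.2553, 0.1012]
tool_rot: [0.63, 0.777, -0.011, -0.005]
ft_force: [1.1, -0.0, -2.0]
grip_width: 0.0003
grasp_force: 0.0
clock: 11.82
eef_pos: [0.534, -0.2522, 0.0974]
tool_rot: [0.629, 0.777, -0.013, -0.013]
ft_force: [-0.2, 0.8, 0.5]
grip_width: 0.0002
grasp_force: 0.0
bar_key_top [(0.67, [182.0, 224.0], [0.5407, -0.2573])]
```

View pics/hov.png

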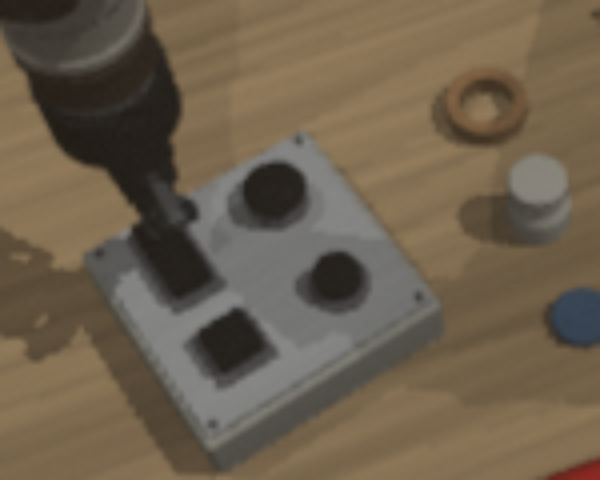

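The fingers are above the bar key, which is around (175,260) in the crop. I'll centre up and descend slowly.

```bash
python3 -m creep '[0.004,-0.004,-0.008,0,0,0.004,-0.004,-0.014,0,0,0.004,-0.004,-0.02,0,0,0.004,-0.004,-0.022,0,0,0.004,-0.004,-0.022,0,0]'
python3 -m creep '[0,0,-0.001,0,0,0,0,-0.002,0,0,0,0,-0.003,0,0,0,0,-0.004,0,0]'
```

```text
clock: 12.33
eef_pos: [0.5391, -0.2583, 0.0771]
tool_rot: [0.63, 0.776, -0.012, -0.01]
ft_force: [0.2, 0.1, 0.3]
grip_width: 0.0001
grasp_force: 0.0
clock: 12.67
eef_pos: [0.5398, -0.2586, 0.0739]
tool_rot: [0.63, 0.776, -0.012, -0.009]
ft_force: [0.2, 0.4, 0.1]
grip_width: -0.0001
grasp_force: 0.0
```

```bash
python3 -m creep '[-0.0015,0.0015,-0.001,0,0,-0.0015,0.0015,-0.002,0,0,-0.0015,0.0015,-0.003,0,0,-0.0015,0.0015,-0.004,0,0]'
python3 -m creep '[0,0,-0.001,0,0,0,0,-0.002,0,0]'
```

```text
clock: 13.0
eef_pos: [0.538, -0.2568, 0.07]
tool_rot: [0.63, 0.776, -0.012, -0.009]
ft_force: [-1.5, 0.8, 1.8]
grip_width: -0.0002
grasp_force: 1.3
clock: 13.17
eef_pos: [0.538, -0.2568, 0.0679]
tool_rot: [0.63, 0.776, -0.012, -0.009]
ft_force: [-1.5, 0.8, 4.4]
grip_width: -0.0003
grasp_force: 1.9
```

```bash
python3 -m creep '[0,0,-0.001,0,0,0,0,-0.002,0,0,0,0,-0.002,0,0]'
```

```text
clock: 13.42
eef_pos: [0.5381, -0.2569, 0.0661]
tool_rot: [0.63, 0.776, -0.012, -0.009]
ft_force: [-1.4, 2.0, 5.2]
grip_width: -0.0003
grasp_force: 2.6
```

```bash
python3 -m creep '[0,0,-0.001,0,0,0,0,-0.001,0,0]'; python3 -m creep '[0,0,-0.001,0,0,0,0,-0.001,0,0]'
```

```text
clock: 13.58
eef_pos: [0.5382, -0.2569, 0.066]
tool_rot: [0.63, 0.776, -0.012, -0.009]
ft_force: [-4.4, 2.9, 9.4]
grip_width: -0.0001
grasp_force: 4.8
clock: 13.75
eef_pos: [0.5382, -0.2569, 0.0659]
tool_rot: [0.63, 0.776, -0.012, -0.009]
ft_force: [-5.2, 2.6, 13.8]
grip_width: 0.0001
grasp_force: 7.0
```

The key is bottomed: it has stalled at 0.066 with 14 N, well under 30 N. I'll lift straight up and clear.

```bash
python3 -m creep '[0,0,0.006,0,0,0,0,0.02,0,0,0,0,0.05,0,0,0,0,0.09,0,0,0,0,0.13,0,0,-0.04,0,0.13,0,0,-0.08,0,0.13,0,0,-0.12,0,0.13,0,0,-0.12,0,0.13,0,0,-0.12,0,0.13,0,0]'
python3 - <<'E'
from h import *
c=bot.camera("scene");rep(c,"scene",["nest","dish","bar_key_top","ink_pot","swatch"])
cv2.imwrite("pics/end.png",c["pixels"][:,:,::-1])
E
```

```text
clock: 14.58
eef_pos: [0.4159, -0.2568, 0.1934]
tool_rot: [0.631, 0.776, -0.012, -0.01]
ft_force: [0.1, 0.1, 1.0]
grip_width: -0.0004
grasp_force: 0.0
nest [(0.88, [347.0, 186.0], [0.5884, 0.217]), (0.28, [287.0, 239.0], [0.6764, -0.0129])]
dish [(0.56, [340.0, 185.0], [0.5757, 0.2024])]
bar_key_top []
ink_pot [(0.7, [274.0, 216.0], [0.5744, -0.0106])]
swatch [(0.61, [403.0, 147.0], [0.5053, 0.4775]), (0.51, [286.0, 238.0], [0.655, -0.0069])]
```

View pics/end.png

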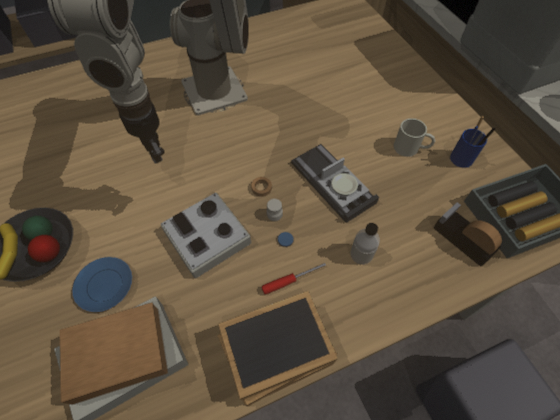

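The picture shows the carriage home with the dish in its nest at (343,185). The bar key at (183,224) is free, the robot is clear, and nothing else has moved.

```bash
python3 -c "from workcell import bot;print(bot.job_done())"
```

```text
the job is handed in; nothing more can be done
None
```

I pushed the carriage home against the buffers with the dish still in its nest, pressed the start button to its stop at about 14 N and released it, and handed the job in at about 14.6 s; no verdict came back.

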